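# Close a flow cell on its dowels and hold it shut

### The job

Get the split flow cell ready for its clamping screws: first slide the vise jaw shut on the lower cell half until it is firmly gripped against the fixed jaw, and leave it shut. Then take the upper half from the mat, set it on the two dowels the right way round (large hole on large dowel) and press it down against the sprung disc until the two faces meet all round. Finish like that, still holding the pair pressed together with the gripper; leave the other things on the bench where they are.

Things in the scene. Friction and masses are not known exactly. Their poses are not given: they have to be found in the camera images.
- vise: low grey quick-slide vise fixed to the bench, 104 x 260 mm, base 12 mm thick. Origin: centre of its underside, at bench height. Its y axis is the slide direction: fixed jaw at the -y end (face at y -100 mm, top 32 mm above the bench), sliding jaw on the +y side. Rails at x +-45 mm, tops 17 mm high. Turned by up to 0.4 rad; left or right of the mat
- vise_stop (a point): middle of the upper edge of the fixed jaw's face, 32 mm above the bench; axes as vise
- jaw (a joint): travel of the sliding jaw towards the fixed jaw (along the vise's -y), m: 0 fully open, at most 0.075; 0.060 when its pad touches the seated 100 mm long cell half, 0.061 to 0.063 when shut firmly. It takes about 4 N to slide (2 to 5 N more when it pushes the cell half along) and stays where it is left, held by its friction brake
- jaw_face (a point): middle of the front of the sliding jaw's steel pad, 31 mm above the bench (the pad's upper edge); axes as vise. The pad is sprung: it stands 3 mm proud of the jaw and gives way under 1.5 N (first) to 10.5 N (fully in), so the force rises over 3 mm of travel when the jaw closes on the part. The jaw reaches 40 mm back (+y) from this point
- jaw_post (a point): upright steel post on top of the sliding jaw for pushing it, 16 mm in diameter, from 32 to 62 mm above the bench; the point is on its axis, half way up (47 mm above the bench), 26 mm behind the pad's front (pad out). Take it from above and push along the vise's -y
- lower: lower half of the flow cell: white block 64 (x) x 100 (y) x 24 (z) mm, about 0.3 kg, loose on the vise's base between the jaws, its axes within 0.05 rad of the vise's. Origin: centre of its underside, 12 mm above the bench. Two steel dowels of different diameter stand 14 mm out of its top face (8 mm straight, then a 6 mm tapered nose)
- lower_face (a point): centre of the lower half's top (sealing) face, 36 mm above the bench; axes as lower
- dowel_large (a point): foot of the large dowel (12 mm diameter, tapering to 5 mm at its nose) on the top face, at x -20, y +36 mm of the lower half
- dowel_small (a point): foot of the small dowel (8 mm diameter, tapering to 3 mm) on the top face, at x +20, y -36 mm of the lower half
- lower_end_fixed (a point): middle of the lower half's end that faces the fixed jaw, 32 mm above the bench; axes as lower
- lower_end_jaw (a point): middle of the lower half's end that faces the sliding jaw, 32 mm above the bench; axes as lower
- disc (a joint): spring-loaded steel contact disc (36 mm diameter) in the middle of the lower half's top face: travel pressed down, m. 0: it stands 5 mm proud of the face; 0.005: flush. It takes 3.6 N to start moving and 9.6 N to be flush; the upper half's weight alone does not press it in
- upper: upper half of the flow cell, flat on the mat, right way up: white plate 64 (x) x 100 (y) x 14 (z) mm, raised block 36 (x) x 44 (y) mm in its centre up to z 42 mm, about 0.25 kg. Origin: centre of its underside. Two through holes, 1.5 mm wider than their dowels. Hose barb (to z 38 mm) at its +y, large-hole end; low plug (z 21 mm) at the -y end. Mates with all axes as the lower half's
- hole_large (a point): centre of the large hole (13.5 mm) at the underside, x -20, y +36 mm of the upper half
- hole_small (a point): centre of the small hole (9.5 mm) at the underside, x +20, y -36 mm of the upper half
- upper_grip (a point): centre of the raised block, 35 mm above the underside of the upper half: a good place for the TCP, with the fingers closing along the upper half's x; the fingertips then stay 2 mm above the plate
- mat: grey silicone mat fixed on the bench, 220 x 180 x 3 mm; origin: centre of its underside
- o_ring: loose black O-ring, 40 mm outside, 31 mm inside, 5 mm thick, on the mat at its robot end; origin centre of its underside; leave alone
- hex_key: small dark hex key (L, 70 mm long leg, 22 mm short leg, 5 mm thick) lying on the mat at its robot end; origin on its long leg, 40 mm from the free end; leave alone
- petri_dish: clear petri dish with dark seeds, 90 mm across, 16 mm high; origin centre of its underside; leave alone
- sample_jar: amber screw-top sample jar, 56 mm across, 75 mm high; origin centre of its underside; leave alone
- flask: small glass flask with ball stopper, 60 mm across, 123 mm high; origin centre of its underside; leave alone
- screw_tray: open steel tray with four clamping screws, 70 x 100 x 22 mm; origin centre of its underside; leave alone
- spatula: thin steel laboratory spatula, 195 mm long, 5 mm thick, lying on the bench; origin near its middle; leave alone
There are look-alikes about, which are no part of the job. What is shaped like the upper but purple is not meant.

How it is judged:
On the way, in this order (a step that is already met when the one before it is completed fails the run):
1. the sliding jaw presses the lower half against the fixed jaw (y of lower_end_fixed in the frame of vise_stop below 0.0025 m and y of jaw_face in the frame of lower_end_jaw below 0.0025 m and angle between the y axis of lower and the y axis of vise, either way round below 0.03 rad and contact force between jaw and lower above 2 N and value of joint jaw above 0.045 m), for 0.2 s.
2. the upper half is lifted off the mat by the gripper (height (world z) of upper above 0.05 m and contact force between the fingers and upper above 1 N), for 0.1 s.
At the end, for the whole second after the job is handed in: Lower half still shut in the vise (jaws within 2.5 mm, square to 0.03 rad); upper half on the dowels (holes within 2.5 mm, large on large), faces within 1.5 mm and parallel to 0.03 rad, at rest, the gripper on it and pressing: the halves bear on each other with over 7 N (y of lower_end_fixed in the frame of vise_stop below 0.0025 m and y of jaw_face in the frame of lower_end_jaw below 0.0025 m and angle between the y axis of lower and the y axis of vise, either way round below 0.03 rad and horizontal distance between hole_large and dowel_large below 0.0025 m and horizontal distance between hole_small and dowel_small below 0.0025 m and z of upper in the frame of lower_face between -0.003 and 0.0015 m and angle between the z axis of upper and the z axis of lower, either way round below 0.03 rad and angle between lower's own z axis and vertical below 0.1 rad and contact force between upper and lower above 7 N and contact force between the fingers and upper above 3 N and linear speed of upper below 0.01 m/s); the arm keeps its last pose, push and grip.
It fails at once if a bystander was pushed more than 30 mm (distance of any of o_ring, hex_key, petri_dish, sample_jar, flask, screw_tray, spatula from where it was at the start of the episode above 0.03 m).
It also fails if it takes over 54 s, if anything falls off the work surface, if the arm or the gripper's body presses on something with over 40 N, if the wrist force passes 120 N, or if a joint passes its speed limit or range.

### The arm

A 6-joint arm with a two-finger parallel gripper is mounted at the origin on the work surface. World frame = base frame: x ahead of the robot, y to its left, z up, the work surface at z = 0. Lengths are in m, angles in rad, forces in N, time in s.
With the tool pointing down it reaches from about 0.325 to 0.9 m from the base axis. Payload 6.1 kg.
Tool frame: the origin (TCP) lies between the finger pads, 19 mm behind the fingertips; this is the grasp point; z points along the fingers, y is the line along which they close (so a half turn about z gives the same grasp; the last joint's range is limited). The gripper opens to 85 mm and grips with 20 to 120 N. Pads are 22 mm wide; open, the fingers measure 114 mm over their backs; the gripper's body (76 mm by 85 mm) begins 54 mm behind the grasp point. The pads swing forward as they close: fully open they stand 13 mm farther back than shut.
Start: joints at [-1.252, 0.22, 1.526, -0, 1.395, -0.126], TCP at [0.269, -0.564, 0.25] pointing down, gripper open.
Joint ranges: [-2.98, 2.98], [-0.91, 2.08], [0.09, 2.57], [-1.24, 4.39], [0.2, 2.65], [-2.68, 2.68]. Speed limits (rad/s): [2.57, 2.57, 3.01, 3.14, 3.14, 3.14].

### API

Orientations are given as a unit quaternion [w, x, y, z].
In Python, from cell import env gives the robot as it stands.
- The arm moves only by the tool drive_tool, never from a script. Its argument "commands" is a list of rows, each a list of 4 numbers: the shift along the world's x, y, z in cm, then the turn about the world's z in degrees. In form: [[tx, ty, tz, roll], ...]. A call has 1 to 8 rows; each row shifts and turns the commanded pose from where the row before left it; what a row does not reach is not made up. A row lasts 1/12 s, in which the tool goes at most 41.7 mm and 7.16 degrees, less where a joint would pass 70% of its speed; a pose out of reach is approached as far as the arm can. A call is refused whole if a number of a shift passes 4.17 or a number of a turn 7.16, either way. A call with a gripper value outside its range is refused whole. "fingers" is the closure, from 0 (fully open) to 1 (shut), set as the call begins (left out, the last holds). The fingers move at their own pace and stop on an object; "grip_force" is the grip in N (left out, the last holds). Time passes only in rows, so rows that do not move let the fingers close. It gives the time, the measured TCP pose, the force, the opening and the grip force at its end, in the units of the state.
- env.get_state(): the state, without advancing time (a new reading comes with each control period).
- env.snapshot(name): name is "scene" or "side" or "wrist"; returns a dict with "image" (384x512x3 uint8, red, green, blue), "vfov" (degrees; the focal length in pixels is half the picture's height over the tangent of half this angle, whatever the lens; pixels are square), "cx", "cy" (the principal point, pixels), "eye" and "orientation" of the camera in the world. Camera axes: x right, y down, z forward; pixel columns grow to the right and rows downward; lengths in m; the calibration is good to about 2 mm. A picture is of the moment at which its call begins. There is no depth.
- env.finish_job(): hands the job in; it is judged then, once.
Trained networks look in a picture, given as the dict that the camera call returned (one of the last four; its "shot" number tells which), for a name from the list of things; names that differ only in an ending like _2 or _b are one class to them, and where a whole thing is asked for, a point or a joint stands for the part that bears it (a point fixed in the world has none). Each returns a list of dicts, best first, with "p" (0 to 1); they miss things now and then, are a little off and sometimes report something else, mostly with a low value. They report only what shows in the picture. A call takes as long as a camera call. They do not tell look-alikes from the thing itself.
- env.boxes_of(picture, thing): "box" ([left, top, right, bottom] as shares, 0 to 1, of the picture: columns of its width, rows of its height, round what is visible of it).
- env.trace(picture, thing): "region" (384x512 bool, what is visible of it) and "box" ([left, top, right, bottom] as shares, 0 to 1, of the picture: columns of its width, rows of its height, round what is visible of it).
- env.place_of(picture, thing): "location" ([column, row] as shares, 0 to 1, of the picture: columns of its width, rows of its height: a listed point, or the origin of a listed thing).
The state is a dict: "time_s": time; "q": joint angles; "dq": joint speeds; "tau": joint torques, N m; "eef_pos": TCP position; "orientation": TCP orientation; "contact_force": force on the tool from outside, world axes, zero at the start; "torque": the same for the moment, N m; "grip_width": finger opening in m; "finger_force": force on a finger pad.
Only numpy, scipy, OpenCV 4.12 (cv2) and the standard library are available. Lean on these libraries where they do the work, as an engineer would, in place of code of your own. Each camera call takes 0.05 s, during which the arm holds its last target. There are 200 camera calls.

## Working session

There is one attempt and no reset: what is moved stays moved. The work goes in short steps, Python scripts to look and compute and a tool call to move; the robot and the scene stay as the last step left them, time stands still between calls to the robot, and variables do not carry over. Pictures are saved under pics/ and viewed, at most 10 in all, crops included, and the job is handed in when it is done.

Besides the shell and the picture viewer there is one more tool, called after "Request:" as a command line: name --pt "numbers of a row" for each row, then --argument value for the rest. drive_tool: Moves the arm, as the interface text tells. Its arguments: {"type":"object","properties":{"commands":{"type":"array"},"fingers":{"type":"number"},"grip_force":{"type":"number"}},"required":["commands"]}

```bash
mkdir -p pics; cat > h.py <<'E'
import numpy as np, cv2
from scipy.spatial.transform import Rotation as R
from cell import env
def rot(o):
    o=np.array(o,float)
    return o if o.shape==(3,3) else R.from_quat(o[[1,2,3,0]]).as_matrix()
def ray(s,uv):
    f=192/np.tan(np.radians(s['vfov'])/2)
    d=rot(s['orientation'])@np.array([(uv[0]-s['cx'])/f,(uv[1]-s['cy'])/f,1])
    return np.array(s['eye']),d
def atz(s,uv,z):
    e,d=ray(s,uv); return e+d*(z-e[2])/d[2]
def pix(s,P):
    f=192/np.tan(np.radians(s['vfov'])/2)
    c=rot(s['orientation']).T@(np.array(P)-np.array(s['eye']))
    return np.array([s['cx']+f*c[0]/c[2],s['cy']+f*c[1]/c[2]])
def find(s,n,z,pmin=.2):
    out=[]
    for r in env.place_of(s,n):
        if r['p']<pmin: continue
        uv=np.array(r['location'])*[512,384]
        out.append((round(r['p'],2),uv.round(1).tolist(),atz(s,uv,z).round(4).tolist()))
    return out
def save(s,f,crop=None,k=1):
    im=s['image'][:,:,::-1]
    if crop: a,b,c,d=crop; im=im[b:d,a:c]
    cv2.imwrite('pics/'+f,cv2.resize(im,None,fx=k,fy=k,interpolation=cv2.INTER_CUBIC))
E
cat > a.py <<'E'
from h import *
Z=dict(vise=0,vise_stop=.032,jaw_face=.031,jaw_post=.047,lower=.012,lower_face=.036,dowel_large=.036,dowel_small=.036,lower_end_fixed=.032,lower_end_jaw=.032,upper=.003,hole_large=.003,hole_small=.003,upper_grip=.038,mat=0)
for c in('scene','side'):
    s=env.snapshot(c); save(s,c+'.png',k=1.5); print(c,np.round(s['eye'],3),s['vfov'])
    for n,z in Z.items(): print(n,find(s,n,z))
E
python3 a.py; python3 -c "
from cell import env;print(env.get_state())"
```

```text
scene [0.918 0.389 1.137] 54.00071529034324
vise [(0.65, [226.9, 179.3], [0.5434, -0.2148, 0.0])]
vise_stop [(0.83, [213.5, 157.7], [0.5368, -0.3, 0.032]), (0.36, [268.7, 328.3], [0.7585, 0.2691, 0.032])]
jaw_face []
jaw_post [(0.71, [234.9, 193.7], [0.5721, -0.1282, 0.047])]
lower [(0.9, [221.2, 172.7], [0.5466, -0.2432, 0.012]), (0.2, [268.7, 330.1], [0.7588, 0.2707, 0.012])]
lower_face [(0.89, [219.1, 168.8], [0.5507, -0.2472, 0.036]), (0.58, [285.2, 281.5], [0.6351, 0.1983, 0.036])]
dowel_large [(0.59, [228.8, 172.8], [0.5342, -0.2127, 0.036])]
dowel_small [(0.73, [209.9, 163.7], [0.5631, -0.2847, 0.036]), (0.55, [177.7, 138.3], [0.5897, -0.4494, 0.036]), (0.36, [297.8, 280.0], [0.6029, 0.2184, 0.036])]
lower_end_fixed [(0.65, [215.4, 158.3], [0.533, -0.2938, 0.032])]
lower_end_jaw [(0.57, [226.4, 179.8], [0.5565, -0.1973, 0.032])]
upper [(0.85, [332.6, 217.0], [0.3578, 0.1267, 0.003]), (0.81, [357.6, 313.0], [0.5228, 0.3968, 0.003])]
hole_large [(0.74, [345.4, 320.4], [0.566, 0.3892, 0.003]), (0.63, [341.7, 216.2], [0.3318, 0.1437, 0.003]), (0.59, [307.1, 281.1], [0.5734, 0.2336
[... 2012 characters left out ...]
q': array([-1.25211313e+00,  2.20420762e-01,  1.52650626e+00,  3.30977036e-05,
        1.39470999e+00, -1.26090177e-01]), 'dq': array([-1.25396974e-03,  1.03316959e-03, -7.57393324e-05,  1.39836315e-03,
       -3.80264418e-04, -3.83527893e-04]), 'tau': array([-3.11329804e-04, -4.96835983e+01, -3.89722502e+01, -3.23290551e-04,
        1.01152753e-03,  3.16593855e-06]), 'eef_pos': array([ 0.26891557, -0.5641745 ,  0.24998345]), 'orientation': array([-2.36426166e-05,  9.75374464e-01,  2.20555331e-01,  1.40849598e-05]), 'contact_force': array([ 0.18840594,  0.58875352, -0.12372843]), 'torque': array([-0.00589611, -0.01892124,  0.03740718]), 'finger_force': 0.0, 'grip_width': 0.08512918504573277}
```

View pics/scene.png

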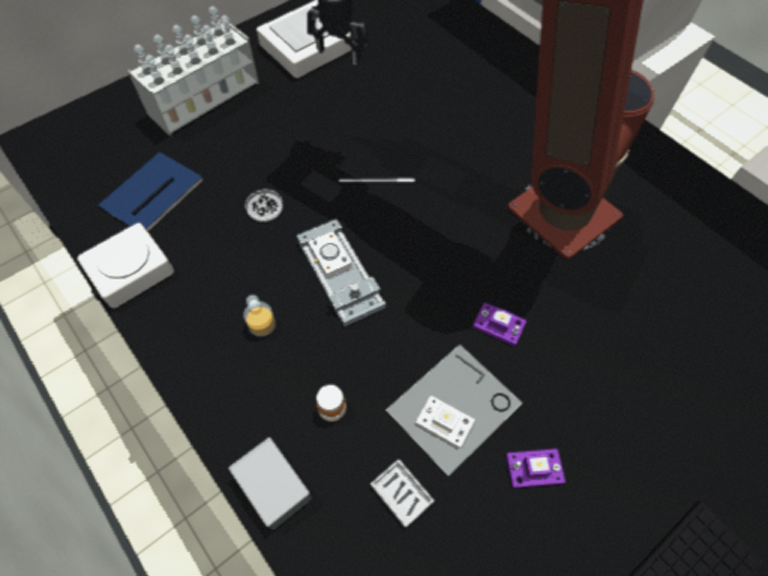

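View pics/side.png

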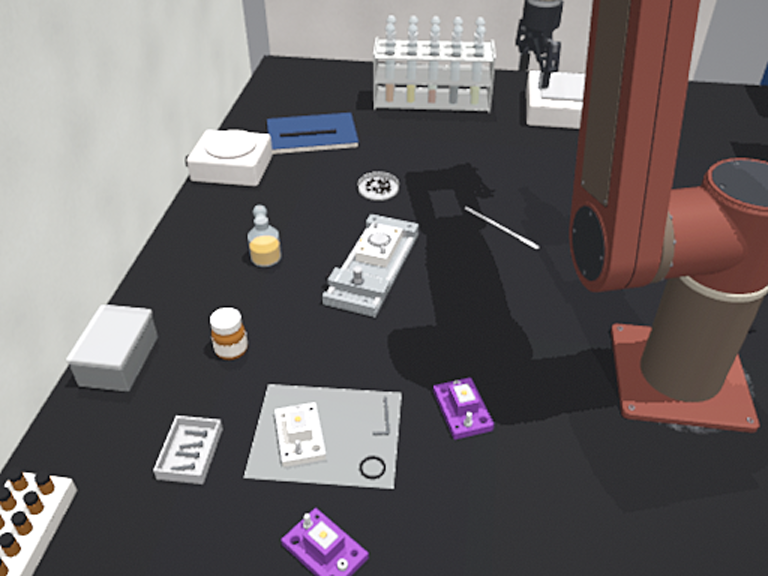

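Three things look like the upper half in the scene picture (512x384 px). Two are purple, at (333,217) and (357,313). The third is white and on the mat, at (297,279). The white one fits the description, and I'll confirm it in a wrist crop before grasping. First I'm moving over the vise for a close look.

Request:
drive_tool --pt "2.4 3.0 0 6.6" --pt "2.4 3.0 0 6.6" --pt "2.4 3.0 0 6.6" --pt "2.4 3.0 0 6.6" --pt "2.4 3.0 0 6.6" --pt "2.4 3.0 0 6.6" --pt "2.4 3.0 0 6.6" --pt "2.4 3.0 0 6.6"

```text
time_s: 2.27
eef_pos: [0.4618, -0.3226, 0.2503]
orientation: [0.0, 0.774, 0.633, 0.0]
contact_force: [0.3, 0.0, -0.1]
grip_width: 0.0856
finger_force: 0.0
```

Request:
drive_tool --pt "2.4 3.0 0 0" --pt "2.4 3.0 0 0" --pt "2.4 3.0 0 0" --pt "2.0 2.6 0 0" --pt "0 0 0 0" --pt "0 0 0 0"

```text
time_s: 2.77
eef_pos: [0.5537, -0.2065, 0.2499]
orientation: [-0.0, 0.774, 0.633, -0.0]
contact_force: [-0.4, 0.2, 0.2]
grip_width: 0.0856
finger_force: 0.0
```

```bash
sed -i "s/for c in('scene','side')/import sys\nfor c in sys.argv[1].split(',')/; s/c+'.png',k=1.5/sys.argv[2],k=1.5/" a.py; python3 a.py wrist w1.png
```

```text
wrist [ 0.57  -0.125  0.375] 61.80060823589003
vise [(0.69, [247.0, 157.0], [0.544, -0.2065, 0.0])]
vise_stop [(0.66, [249.8, 243.9], [0.5275, -0.304, 0.032])]
jaw_face [(0.64, [247.2, 111.0], [0.5564, -0.1519, 0.031])]
jaw_post [(0.58, [249.1, 87.0], [0.5636, -0.1288, 0.047]), (0.48, [250.2, 245.1], [0.5295, -0.2978, 0.047]), (0.41, [236.3, 173.0], [0.5325, -0.2109, 0.047]), (0.39, [254.5, 242.7], [0.535, -0.2957, 0.047])]
lower [(0.72, [253.2, 195.3], [0.5424, -0.2513, 0.012])]
lower_face [(0.9, [254.1, 205.7], [0.5427, -0.2554, 0.036]), (0.49, [247.3, 160.0], [0.5461, -0.202, 0.036])]
dowel_large [(0.98, [233.8, 171.7], [0.5289, -0.2118, 0.036]), (0.74, [252.0, 205.3], [0.5405, -0.2544, 0.036])]
dowel_small [(0.63, [270.8, 228.5], [0.556, -0.2872, 0.036])]
lower_end_fixed [(0.92, [252.3, 242.8], [0.5308, -0.3032, 0.032])]
lower_end_jaw [(0.6, [251.6, 155.6], [0.5514, -0.199, 0.032])]
upper []
hole_large []
hole_small []
upper_grip []
mat []
```

View pics/w1.png

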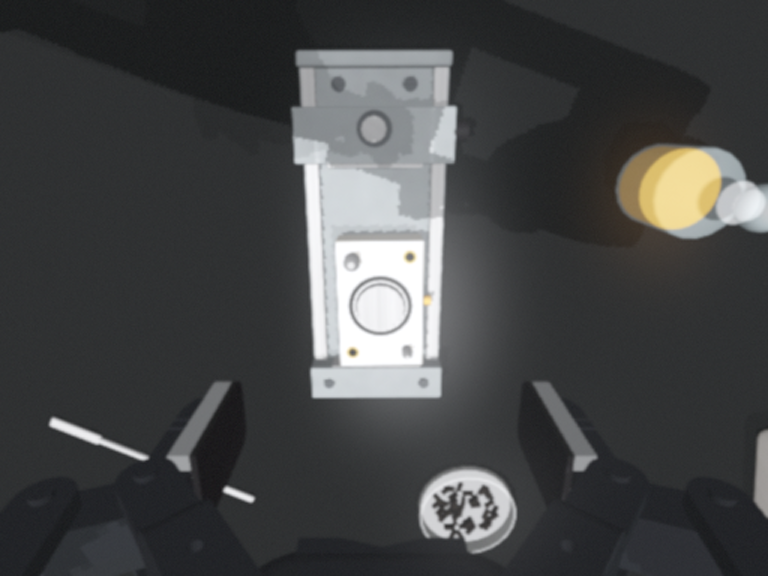

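```bash
python3 - <<'E'
from h import *
s=env.snapshot('wrist')
print(atz(s,(248.9,85.4),.062), R.from_matrix(rot(s['orientation'])).as_euler('zyx',degrees=True))
a=atz(s,(311/1.5,368/1.5),.032);b=atz(s,(441/1.5,368/1.5),.032);print(a,b,np.degrees(np.arctan2(*(b-a)[[1,0]])))
a=atz(s,(293/1.5,163/1.5),.032);b=atz(s,(455/1.5,163/1.5),.032);print(a,b,np.degrees(np.arctan2(*(b-a)[[1,0]])), (a+b)/2)
print(env.get_state()['eef_pos'])
E
```

```text
[ 0.56345712 -0.12888431  0.062     ] [ 11.1050284   -3.82078954 161.47981369]
[ 0.47610391 -0.29712543  0.032     ] [ 0.57787949 -0.31822161  0.032     ] -11.710515012068372
[ 0.50364787 -0.14023248  0.032     ] [ 0.61347174 -0.16304064  0.032     ] -11.732375226724798 [ 0.55855981 -0.15163656  0.032     ]
[ 0.55291666 -0.2081771   0.25002179]
```

Request:
drive_tool --pt "0.6 4.0 0 0" --pt "0.6 4.0 0 0" --pt "0 0 -4 0" --pt "0 0 -4 0" --pt "0 0 -4 0" --pt "0 0 -4 0" --pt "0 0 -3.5 0" --pt "0 0 0 0"

```text
time_s: 4.28
eef_pos: [0.5588, -0.1258, 0.0468]
orientation: [-0.006, 0.775, 0.631, -0.004]
contact_force: [-1.9, 1.1, -0.5]
grip_width: 0.0854
finger_force: 0.0
```

Request:
drive_tool --pt "0 0 0 0" --pt "0 0 0 0" --pt "0 0 0 0" --pt "0 0 0 0" --pt "0 0 0 0" --pt "0 0 0 0" --pt "0 0 0 0" --pt "0 0 0 0" --fingers 1 --grip_force 60

```text
time_s: 4.95
eef_pos: [0.5646, -0.1283, 0.0571]
orientation: [-0.0, 0.775, 0.631, -0.0]
contact_force: [-7.9, 1.1, 11.9]
grip_width: 0.0139
finger_force: 58.5
```

```bash
python3 - <<'E'
from h import *
s=env.snapshot('wrist'); save(s,'w2.png',k=1.3); st=env.get_state(); print(st['eef_pos'],st['grip_width'],st['finger_force'],st['contact_force'])
E
```

```text
[ 0.5646115  -0.12831517  0.05707697] 0.01385619334155709 58.516974449157715 [-8.02253321  1.69146011 11.56174727]
```

View pics/w2.png

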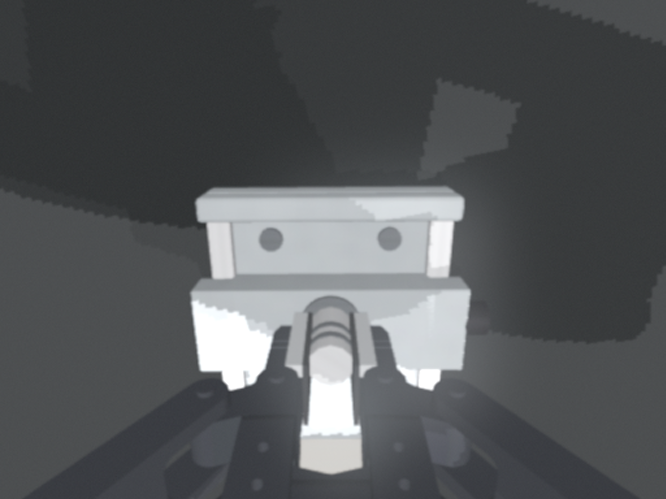

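The post is between the pads (around (330,345) in the 1.3x picture). I'm pushing along the vise's -y.

Request:
drive_tool --pt "0 0 0.2 0" --pt "-0.2 -0.98 0 0" --pt "-0.2 -0.98 0 0" --pt "-0.2 -0.98 0 0" --pt "-0.2 -0.98 0 0" --pt "-0.2 -0.98 0 0" --pt "0 0 0 0" --pt "0 0 0 0"

```text
time_s: 5.67
eef_pos: [0.5546, -0.1781, 0.0572]
orientation: [0.0, 0.776, 0.631, -0.001]
contact_force: [-2.6, -3.8, -0.2]
grip_width: 0.0137
finger_force: 60.2
```

Request:
drive_tool --pt "-0.06 -0.29 0 0" --pt "-0.06 -0.29 0 0" --pt "-0.06 -0.29 0 0" --pt "0 0 0 0" --pt "0 0 0 0"

```text
time_s: 6.08
eef_pos: [0.5534, -0.1841, 0.0572]
orientation: [-0.001, 0.776, 0.631, 0.001]
contact_force: [-0.9, 5.7, 2.9]
grip_width: 0.014
finger_force: 60.5
```

```bash
cat > v.py <<'E'
from h import *
st=env.get_state(); u=np.array([.2028,.9792,0])
print(st['time_s'],st['eef_pos'],'along',(st['eef_pos']-np.array([.5646,-.1283,0]))@u,'F along y',np.array(st['contact_force'])@u,st['contact_force'],st['grip_width'])
E
python3 v.py
```

```text
6.0833 [ 0.55337538 -0.18413053  0.05719138] along -0.056945612737093684 F along y 5.412858662228217 [-0.89294827  5.71277428  2.90497688] 0.014033849244725342
```

Request:
drive_tool --pt "-0.04 -0.2 0 0" --pt "-0.04 -0.2 0 0" --pt "0 0 0 0" --pt "0 0 0 0"

```text
time_s: 6.42
eef_pos: [0.5531, -0.1853, 0.0572]
orientation: [-0.002, 0.775, 0.631, 0.002]
contact_force: [1.4, 16.3, 4.6]
grip_width: 0.0138
finger_force: 60.8
```

```bash
python3 v.py
```

```text
6.4167 [ 0.55313411 -0.18529128  0.0571682 ] along -0.05813114475488844 F along y 16.222190413624528 [ 1.43808778 16.26894017  4.59556083] 0.013846602747008647
```

Request:
drive_tool --pt "-0.02 -0.1 0 0" --pt "-0.02 -0.1 0 0" --pt "-0.02 -0.1 0 0" --pt "0 0 0 0" --pt "0 0 0 0"

```text
time_s: 6.83
eef_pos: [0.5531, -0.1854, 0.0572]
orientation: [-0.004, 0.775, 0.631, 0.004]
contact_force: [4.5, 27.2, 6.6]
grip_width: 0.0141
finger_force: 61.0
```

```bash
python3 v.py; python3 - <<'E'
from h import *
for c in('scene','side','wrist'):
    s=env.snapshot(c); 
    if c=='side': save(s,'s2.png',(200,100,330,230),4)
    for n,z in dict(jaw_post=.047,jaw_face=.031,vise_stop=.032,lower_end_fixed=.032,lower_end_jaw=.032).items(): print(c,n,find(s,n,z,.4))
E
```

```text
6.8333 [ 0.55310202 -0.18542523  0.0571636 ] along -0.05826881830685439 F along y 27.51085751517131 [ 4.50308657 27.16261393  6.55003501] 0.014084991672715671
scene jaw_post [(0.84, [224.3, 178.6], [0.5642, -0.1976, 0.047])]
scene jaw_face []
scene vise_stop [(0.59, [215.5, 159.1], [0.5348, -0.2907, 0.032])]
scene lower_end_fixed []
scene lower_end_jaw [(0.58, [223.7, 176.1], [0.5548, -0.2152, 0.032])]
side jaw_post [(0.93, [244.7, 170.8], [0.555, -0.1817, 0.047])]
side jaw_face [(0.57, [249.6, 151.3], [0.5584, -0.2966, 0.031]), (0.54, [153.4, 234.9], [0.7443, 0.083, 0.031])]
side vise_stop [(0.59, [262.4, 148.1], [0.5219, -0.3169, 0.032]), (0.48, [189.1, 278.2], [0.6225, 0.204, 0.032])]
side lower_end_fixed [(0.57, [258.5, 147.3], [0.5342, -0.3194, 0.032])]
side lower_end_jaw [(0.58, [247.3, 167.2], [0.5533, -0.2177, 0.032])]
wrist jaw_post [(0.9, [250.8, 261.0], [0.551, -0.1834, 0.047])]
wrist jaw_face []
wrist vise_stop []
wrist lower_end_fixed []
wrist lower_end_jaw [(0.97, [261.6, 281.5], [0.5522, -0.2056, 0.032])]
```

View pics/s2.png

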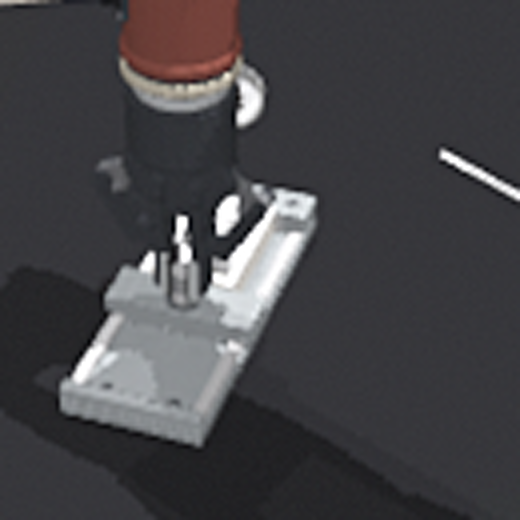

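At 27 N of push the jaw moved only 0.1 mm, so the sprung pad is bottomed and the jaw is shut. I'll ease the push, let go and check from above.

Request:
drive_tool --pt "0.05 0.25 0 0" --pt "0.05 0.25 0 0" --pt "0 0 0 0"

```text
time_s: 7.98
eef_pos: [0.5533, -0.1846, 0.0572]
orientation: [-0.001, 0.775, 0.632, 0.001]
contact_force: [0.4, 9.9, 3.2]
grip_width: 0.0135
finger_force: 60.6
```

Request:
drive_tool --pt "0 0 0 0" --pt "0 0 0 0" --pt "0 0 0 0" --pt "0 0 1 0" --pt "0 0 3 0" --pt "0 0 4 0" --pt "0 0 4 0" --pt "0 0 4 0" --fingers 0.3

```text
time_s: 8.65
eef_pos: [0.5524, -0.1882, 0.2195]
orientation: [0.0, 0.776, 0.631, 0.0]
contact_force: [0.3, -0.2, 0.3]
grip_width: 0.0598
finger_force: 0.0
```

Request:
drive_tool --pt "0 -1.2 4 0" --pt "0 -1.2 2 0" --pt "0 0 0 0" --pt "0 0 0 0" --fingers 0

```text
time_s: 8.98
eef_pos: [0.5535, -0.2131, 0.2799]
orientation: [0.002, 0.776, 0.631, 0.001]
contact_force: [-0.7, 0.4, -0.4]
grip_width: 0.0853
finger_force: 0.0
```

```bash
python3 a.py wrist w3.png|head -12;  python3 v.py
```

```text
wrist [ 0.569 -0.131  0.405] 61.80060823589003
vise [(0.64, [246.7, 149.4], [0.5446, -0.2105, 0.0]), (0.33, [246.9, 152.4], [0.5441, -0.2144, 0.0])]
vise_stop [(0.59, [250.9, 230.0], [0.5297, -0.3076, 0.032])]
jaw_face [(0.48, [249.3, 149.9], [0.5494, -0.2057, 0.031]), (0.21, [422.3, 110.4], [0.7513, -0.2017, 0.031])]
jaw_post [(0.71, [245.8, 132.0], [0.5507, -0.1821, 0.047])]
lower [(0.87, [250.9, 186.6], [0.5404, -0.2567, 0.012])]
lower_face [(0.85, [252.2, 192.2], [0.5422, -0.2564, 0.036])]
dowel_large [(0.77, [235.3, 163.0], [0.5303, -0.2166, 0.036])]
dowel_small [(0.78, [269.7, 218.0], [0.5566, -0.2943, 0.036])]
lower_end_fixed []
lower_end_jaw [(0.76, [248.9, 149.1], [0.5492, -0.2045, 0.032])]
upper []
9.7833 [ 0.55273128 -0.21184931  0.27691738] along -0.08421846438884156 F along y 0.3791023802898455 [-1.10732015  0.6164899  -0.16404279] 0.08573599510270141
```

View pics/w3.png

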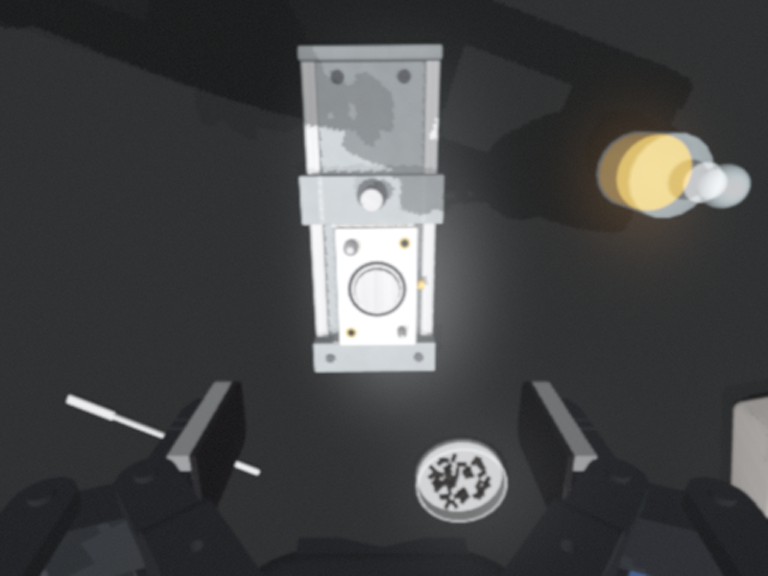

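Jaw shut: the white lower half at (376,287) in the 1.5x picture touches the sliding jaw at row 225 and the fixed jaw at row 345. Next I'm measuring the lower half's pose accurately.

```bash
cat > low.py <<'E'
from h import *
def pts(s,Z):
    o={}
    for n,z in Z.items():
        r=find(s,n,z)
        if r: o[n]=(r[0][0],r[0][2][:2])
    return o
loc=dict(dowel_large=(-20,36),dowel_small=(20,-36),lower_face=(0,0))
for k in range(3):
    s=env.snapshot('wrist'); print(pts(s,dict(dowel_large=.036,dowel_small=.036,lower_face=.036)))
g=cv2.cvtColor(s['image'],cv2.COLOR_RGB2GRAY)
c0=pix(s,(.5422,-.2564,.036))
# rectified metric patch, 0.25 mm/px, yaw -11.7
a=np.radians(-11.7); ex=np.array([np.cos(a),np.sin(a)]);ey=np.array([-np.sin(a),np.cos(a)])
C=np.array([.5422,-.2564]); W,H=90,130;k=4
src=[];dst=[]
for x,y in[(-45,-65),(45,-65),(45,65),(-45,65)]:
    p=C+(ex*x+ey*y)/1000; src.append(pix(s,(*p,.036))); dst.append(((x+45)*k,(65-y)*k))
M=cv2.getPerspectiveTransform(np.float32(src),np.float32(dst))
w=cv2.warpPerspective(s['image'],M,(W*k,H*k),flags=cv2.INTER_CUBIC)
cv2.imwrite('pics/rect.png',w[:,:,::-1])
gg=cv2.cvtColor(w,cv2.COLOR_RGB2GRAY)
print('row profile x=+-25 cols'); 
print(gg[H*k//2-60:H*k//2+60].mean(0)[::8].round().astype(int))
print(gg[:,W*k//2-60:W*k//2+60].mean(1)[::8].round().astype(int))
E
python3 low.py
```

```text
{'dowel_large': (0.82, [0.5313, -0.2177]), 'dowel_small': (0.98, [0.5561, -0.2922]), 'lower_face': (0.57, [0.5401, -0.2604])}
{'dowel_large': (0.86, [0.5258, -0.2173]), 'dowel_small': (0.55, [0.5568, -0.2892]), 'lower_face': (0.7, [0.5386, -0.2637])}
{'dowel_small': (0.97, [0.5584, -0.2903]), 'lower_face': (0.92, [0.5372, -0.2594])}
row profile x=+-25 cols
[241 208 196 214 214 209 238 255 255 255 235 188 197 208 226 236 237 239
 241 243 244 240 241 243 244 245 243 242 239 231 218 200 193 203 245 255
 255 254 213 180 208 234 241 243 230]
[223 217 215 215 216 217 218 206 242 255 255 255 255 254 254 254 255 255
 255 255 255 231 188 198 189 203 226 233 239 242 244 244 245 244 244 244
 244 244 243 242 239 229 215 197 203 247 255 255 255 255 255 254 255 255
 255 255 255 252 228 216 215 215 214 214 214]
```

View pics/rect.png

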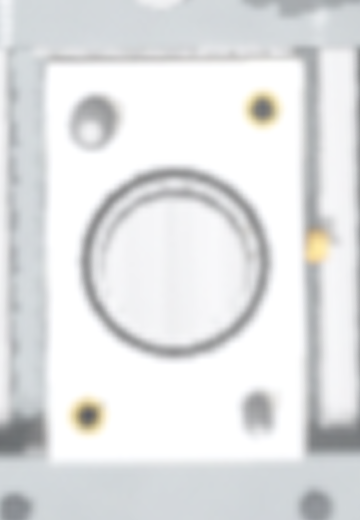

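Request:
drive_tool --pt "0.4 3.9 0 4.1" --pt "0.4 3.9 0 4.1" --pt "0.4 3.9 0 4.1" --pt "0.4 3.9 0 4.1" --pt "0.4 3.9 0 4.1" --pt "0.4 3.9 0 4.1" --pt "0.4 3.9 0 4.1" --pt "0.4 3.9 0 4.1"

```text
time_s: 11.05
eef_pos: [0.5846, 0.1021, 0.2772]
orientation: [0.0, 0.564, 0.826, 0.0]
contact_force: [0.8, -0.1, 0.5]
grip_width: 0.0852
finger_force: 0.0
```

Request:
drive_tool --pt "0.4 3.9 0 0" --pt "0.4 3.9 0 0" --pt "0 3 0 0" --pt "0 0 0 0" --pt "0 0 0 0" --pt "0 0 0 0"

```text
time_s: 11.55
eef_pos: [0.5926, 0.2078, 0.2767]
orientation: [0.0, 0.566, 0.825, -0.0]
contact_force: [-0.6, -0.5, 0.6]
grip_width: 0.085
finger_force: 0.0
```

```bash
python3 - <<'E'
from h import *
s=env.snapshot('wrist'); save(s,'w4.png',k=1.5)
for n,z in dict(upper=.003,upper_grip=.038,hole_large=.017,hole_small=.017).items(): print(n,find(s,n,z))
# rectify plane z=.045 (block top) and .017 (plate top)
st=env.get_state();print(st['time_s'],st['eef_pos'])
E
```

```text
upper [(0.77, [262.1, 149.5], [0.5998, 0.2135, 0.003]), (0.57, [52.6, 146.1], [0.353, 0.1228, 0.003])]
upper_grip [(0.74, [34.8, 151.5], [0.3533, 0.1235, 0.038]), (0.72, [257.5, 155.3], [0.594, 0.2117, 0.038])]
hole_large [(0.81, [32.3, 119.1], [0.3326, 0.1522, 0.017]), (0.69, [245.7, 118.0], [0.5667, 0.244, 0.017])]
hole_small [(0.94, [75.1, 172.2], [0.3921, 0.1058, 0.017]), (0.79, [271.7, 178.1], [0.6229, 0.1868, 0.017]), (0.41, [147.0, 152.5], [0.4691, 0.1621, 0.017])]
11.8 [0.59298323 0.20681522 0.27706593]
```

View pics/w4.png

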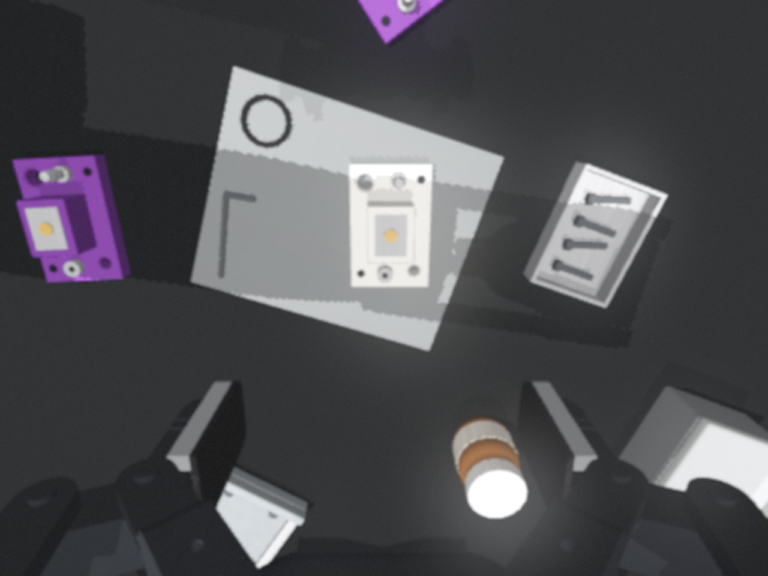

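White upper at (391,225) in the 1.5x wrist picture: barb and large hole at the top (398,180)/(365,181), small hole at (414,271). The purple look-alikes at (70,218) and (400,10) aren't meant. I'm confirming with one rectified, enlarged crop, which I'll also use to measure.

```bash
cat > rect.py <<'E'
from h import *
def rect(s,C,yaw,z,W=90,H=130,k=4):
    a=np.radians(yaw); ex=np.array([np.cos(a),np.sin(a)]);ey=np.array([-np.sin(a),np.cos(a)])
    src=[];dst=[]
    for x,y in[(-W/2,-H/2),(W/2,-H/2),(W/2,H/2),(-W/2,H/2)]:
        src.append(pix(s,(*(np.array(C)+(ex*x+ey*y)/1000),z))); dst.append(((x+W/2)*k,(H/2-y)*k))
    M=cv2.getPerspectiveTransform(np.float32(src),np.float32(dst))
    return cv2.warpPerspective(s['image'],M,(W*k,H*k),flags=cv2.INTER_CUBIC)
E
python3 - <<'E'
from rect import *
s=env.snapshot('wrist'); st=env.get_state(); q=st['orientation']; print(st['eef_pos'], np.degrees(2*np.arctan2(q[2],q[1]))-90)
C=(.594,.213)
w=np.hstack([rect(s,C,21.6,.017),rect(s,C,21.6,.045)])
cv2.imwrite('pics/rect2.png',w[:,:,::-1])
E
```

```text
[0.59295217 0.2069871  0.27706383] 20.98978382463757
```

View pics/rect2.png

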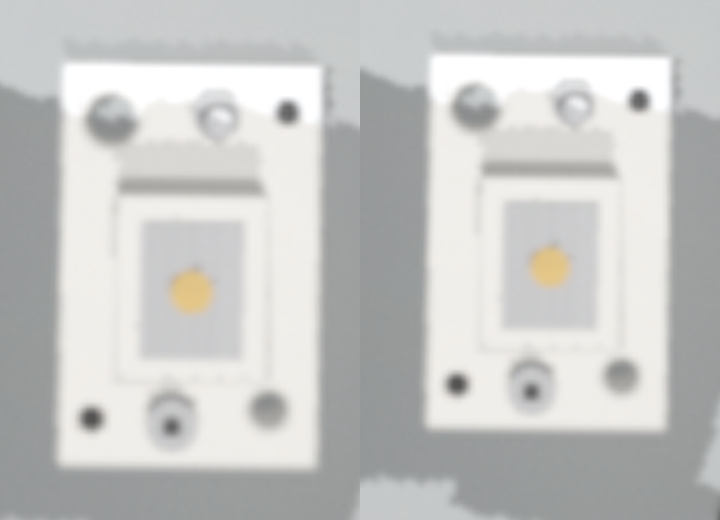

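Request:
drive_tool --pt "0.38 0.56 -3.5 0" --pt "0 0 -4 0" --pt "0 0 -4 0" --pt "0 0 -4 0" --pt "0 0 -4 0" --pt "0 0 -3.5 0" --pt "0 0 0 0" --pt "0 0 0 0"

```text
time_s: 12.52
eef_pos: [0.5946, 0.2128, 0.0449]
orientation: [-0.002, 0.566, 0.824, -0.002]
contact_force: [0.7, 0.1, 0.8]
grip_width: 0.0858
finger_force: 0.0
```

```bash
python3 - <<'E'
from rect import *
s=env.snapshot('wrist'); st=env.get_state(); q=st['orientation']; print(st['eef_pos'], np.degrees(2*np.arctan2(q[2],q[1]))-90,st['contact_force'],s['eye'])
for n,z in dict(upper=.003,upper_grip=.038,hole_large=.017,hole_small=.017).items(): print(n,find(s,n,z))
E
```

```text
[0.59709345 0.21345068 0.04789177] 21.048174576805152 [0.3916039  0.34163321 0.84836637] [0.56481117 0.29073318 0.16995096]
upper [(0.96, [259.0, 236.7], [0.5967, 0.2124, 0.003])]
upper_grip [(0.79, [260.5, 270.8], [0.5972, 0.2124, 0.038])]
hole_large [(0.92, [224.6, 175.1], [0.5658, 0.2444, 0.017])]
hole_small [(0.69, [292.9, 292.6], [0.6246, 0.1933, 0.017]), (0.51, [262.1, 232.8], [0.5947, 0.2217, 0.017])]
```

Request:
drive_tool --pt "0 -0.1 -0.5 0" --pt "0 0 -0.5 0" --pt "0 0 0 0" --pt "0 0 0 0"

```text
time_s: 13.1
eef_pos: [0.596, 0.2126, 0.0365]
orientation: [-0.0, 0.566, 0.825, -0.0]
contact_force: [0.2, 0.1, 0.2]
grip_width: 0.0853
finger_force: 0.0
```

Request:
drive_tool --pt "0 0 0 0" --pt "0 0 0 0" --pt "0 0 0 0" --pt "0 0 0 0" --pt "0 0 0 0" --pt "0 0 0 0" --pt "0 0 0 0" --fingers 1 --grip_force 70

```text
time_s: 13.68
eef_pos: [0.597, 0.2128, 0.0373]
orientation: [0.0, 0.566, 0.825, 0.0]
contact_force: [1.8, 1.0, 1.5]
grip_width: 0.035
finger_force: 72.0
```

Request:
drive_tool --pt "0 0 1 0" --pt "0 0 3 0" --pt "0 0 4 0" --pt "0 0 4 0" --pt "0 0 0 0" --pt "0 0 0 0" --pt "0 0 0 0"

```text
time_s: 14.27
eef_pos: [0.5959, 0.2126, 0.1565]
orientation: [-0.0, 0.566, 0.825, -0.0]
contact_force: [-0.1, -0.3, -2.5]
grip_width: 0.0344
finger_force: 71.7
```

```bash
python3 - <<'E'
from rect import *
s=env.snapshot('wrist'); st=env.get_state(); q=st['orientation']; print(st['time_s'],st['eef_pos'], np.degrees(2*np.arctan2(q[2],q[1]))-90,st['contact_force'])
zu=st['eef_pos'][2]-.035
for n,z in dict(upper=0,upper_grip=.035,hole_large=.014,hole_small=.014).items(): print(n,find(s,n,z+zu))
C=st['eef_pos'][:2]
cv2.imwrite('pics/rect3.png',rect(s,C,21,zu+.014)[:,:,::-1])
E
```

```text
14.3167 [0.59504519 0.21243994 0.15510076] 21.085594030327385 [-0.42265898 -1.09024861 -2.69166177]
upper [(0.9, [254.2, 242.6], [0.5958, 0.2104, 0.1201])]
upper_grip []
hole_large [(0.89, [215.6, 179.5], [0.5638, 0.2422, 0.1341])]
hole_small [(0.67, [6.3, 209.0], [0.4718, 0.1904, 0.1341])]
```

View pics/rect3.png

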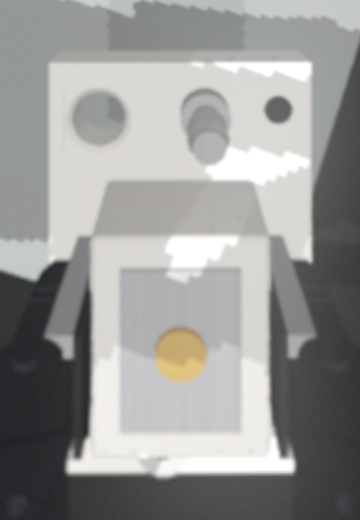

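Held square and centred: the large hole is at (-20.2, 35.8) mm from the TCP against (-20, 36) nominal. I'm carrying it over the vise.

Request:
drive_tool --pt "-0.45 -3.9 0 -2.7" --pt "-0.45 -3.9 0 -2.7" --pt "-0.45 -3.9 0 -2.7" --pt "-0.45 -3.9 0 -2.7" --pt "-0.45 -3.9 0 -2.7" --pt "-0.45 -3.9 0 -2.7" --pt "-0.45 -3.9 0 -2.7" --pt "-0.45 -3.9 0 -2.7"

```text
time_s: 15.18
eef_pos: [0.5595, -0.1009, 0.156]
orientation: [-0.001, 0.711, 0.703, -0.0]
contact_force: [1.0, -0.1, -2.2]
grip_width: 0.0347
finger_force: 71.5
```

Request:
drive_tool --pt "-0.45 -3.9 0 -2.7" --pt "-0.45 -3.9 0 -2.7" --pt "-0.45 -3.9 0 -2.7" --pt "-0.45 -3.9 0 -2.7" --pt "0 0 0 0" --pt "0 0 0 0" --pt "0 0 0 0" --pt "0 0 0 0"

```text
time_s: 15.85
eef_pos: [0.5423, -0.2539, 0.1561]
orientation: [-0.001, 0.773, 0.634, -0.0]
contact_force: [-0.3, 0.7, -2.3]
grip_width: 0.035
finger_force: 71.5
```

```bash
cat > p.py <<'E'
from h import *
st=env.get_state(); q=st['orientation']; e=np.array(st['eef_pos'])
print(st['time_s'],e.round(4),'yaw',round(np.degrees(2*np.arctan2(q[2],q[1]))-90,2),'F',np.round(st['contact_force'],1),'M',np.round(st['torque'],2),'grip',st['grip_width'],'todo cm',np.round((np.array([.5413,-.256])-e[:2])*100,2), 'tilt',(np.degrees(2*np.array([q[0],q[3]]))).round(2))
E
python3 p.py
```

```text
15.85 [ 0.5423 -0.2539  0.1561] yaw -11.24 F [-0.3  0.7 -2.3] M [-0.   -0.02 -0.02] grip 0.03495186114736675 todo cm [-0.1  -0.21] tilt [-0.1  -0.01]
```

Request:
drive_tool --pt "-0.7 -3.5 1 0" --pt "-0.7 -3.5 1 0" --pt "-0.6 -3.0 1 0" --pt "0 0 0 0" --pt "0 0 0 0" --pt "0 0 0 0"

```text
time_s: 16.35
eef_pos: [0.5228, -0.3536, 0.1864]
orientation: [-0.001, 0.773, 0.634, 0.0]
contact_force: [-0.0, 0.3, -2.6]
grip_width: 0.0349
finger_force: 71.5
```

```bash
python3 p.py; python3 - <<'E'
from rect import *
from scipy.optimize import least_squares
L=dict(dowel_large=(-20,36),dowel_small=(20,-36),lower_face=(0,0))
acc=[]
for k in range(4):
    s=env.snapshot('wrist')
    for n,l in L.items():
        r=find(s,n,.036,.5)
        if r: print(n,r[0]); acc.append((l,r[0][2][:2]))
def f(v):
    c,d=np.cos(v[2]),np.sin(v[2])
    return np.concatenate([1000*(np.array([v[0]+(c*l[0]-d*l[1])/1000,v[1]+(d*l[0]+c*l[1])/1000])-w) for l,w in acc])
r=least_squares(f,[.541,-.256,-.2],loss='soft_l1'); print(r.x[:2],np.degrees(r.x[2]))
C=(.5413,-.2563); w=rect(s,C,-11.35,.036)
m=(w.min(2)>225).astype(np.uint8); m=cv2.morphologyEx(m,cv2.MORPH_CLOSE,np.ones((9,9)))
n,lab,stt,cen=cv2.connectedComponentsWithStats(m); 
for i in np.argsort(-stt[1:,4])[:3]+1:
    cs,_=cv2.findContours((lab==i).astype(np.uint8),0,2); print(stt[i],cv2.minAreaRect(cs[0]))
E
```

```text
16.35 [ 0.5228 -0.3536  0.1864] yaw -11.24 F [-0.   0.3 -2.6] M [ 0.09  0.05 -0.01] grip 0.03492912876680157 todo cm [1.85 9.76] tilt [-0.07  0.02]
dowel_large (0.55, [230.6, 7.1], [0.531, -0.2158, 0.036])
dowel_small (0.82, [276.9, 102.5], [0.5533, -0.2915, 0.036])
lower_face (0.65, [252.0, 62.0], [0.5393, -0.2569, 0.036])
dowel_large (0.94, [230.7, 8.1], [0.5307, -0.2164, 0.036])
dowel_small (0.65, [281.9, 103.1], [0.5572, -0.2926, 0.036])
lower_face (0.77, [252.6, 61.8], [0.5396, -0.2567, 0.036])
dowel_large (0.89, [229.8, 6.3], [0.5305, -0.2162, 0.036])
dowel_small (0.7, [277.3, 101.3], [0.5538, -0.2918, 0.036])
lower_face (0.72, [254.8, 59.8], [0.5418, -0.2569, 0.036])
dowel_large (0.79, [227.9, 7.7], [0.5288, -0.2175, 0.036])
dowel_small (0.79, [277.2, 100.8], [0.5538, -0.292, 0.036])
lower_face (0.75, [252.2, 58.2], [0.5399, -0.2559, 0.036])
[ 0.54157257 -0.25543235] -11.776314265488173
[  53  331  144  126 9732] ((124.5, 393.5), (125.0, 143.0), 90.0)
[326 276  22  38 556] ((336.3717041015625, 294.5752258300781), (36.851524353027344, 20.221776962280273), 86.18592071533203)
[290 280  15  34 356] ((297.0, 296.5), (33.0, 14.0), 90.0)
```

Request:
drive_tool --pt "0.65 3.4 0 0" --pt "0.6 3.4 0 0" --pt "0.6 2.98 0 0" --pt "0 0 -3 0" --pt "0 0 -3 0" --pt "0 0 -2.5 0" --pt "0 0 0 0" --pt "0 0 0 0"

```text
time_s: 17.82
eef_pos: [0.5399, -0.2567, 0.1006]
orientation: [-0.002, 0.773, 0.634, -0.001]
contact_force: [0.4, -1.0, -1.3]
grip_width: 0.0347
finger_force: 71.3
```

Request:
drive_tool --pt "0 0 0 0" --pt "0 0 0 0" --pt "0 0 0 0"

```text
time_s: 18.07
eef_pos: [0.5424, -0.2585, 0.1043]
orientation: [0.002, 0.773, 0.634, 0.001]
contact_force: [-0.0, 0.5, -2.5]
grip_width: 0.0348
finger_force: 71.3
```

```bash
python3 p.py
```

```text
18.0667 [ 0.5424 -0.2585  0.1043] yaw -11.33 F [-0.   0.5 -2.5] M [ 0.04  0.02 -0.02] grip 0.03477515836108194 todo cm [-0.11  0.25] tilt [0.22 0.07]
```

Request:
drive_tool --pt "0 0 0 0" --pt "0 0 0 0" --pt "0 0 0 0" --pt "0 0 0 0" --pt "0 0 0 0" --pt "0 0 0 0"

```text
time_s: 18.57
eef_pos: [0.541, -0.2574, 0.1018]
orientation: [-0.0, 0.773, 0.634, -0.0]
contact_force: [0.1, 0.8, -2.8]
grip_width: 0.0351
finger_force: 71.3
```

```bash
python3 p.py
```

```text
18.5667 [ 0.541  -0.2574  0.1018] yaw -11.31 F [ 0.1  0.8 -2.8] M [ 0.02 -0.03  0.03] grip 0.03507667304759109 todo cm [0.03 0.14] tilt [-0.01 -0.  ]
```

Request:
drive_tool --pt "0.04 0.15 -0.5 0" --pt "0 0 -0.5 0" --pt "0 0 -0.5 0" --pt "0 0 0 0" --pt "0 0 0 0" --pt "0 0 0 0" --pt "0 0 0 0"

```text
time_s: 19.15
eef_pos: [0.5416, -0.2561, 0.0871]
orientation: [0.0, 0.773, 0.634, 0.0]
contact_force: [0.3, -1.1, -2.0]
grip_width: 0.035
finger_force: 71.3
```

Request:
drive_tool --pt "0 0 -0.3 0" --pt "0 0 -0.3 0" --pt "0 0 0 0" --pt "0 0 0 0" --pt "0 0 0 0" --pt "0 0 0 0"

```text
time_s: 19.65
eef_pos: [0.5415, -0.256, 0.081]
orientation: [0.0, 0.773, 0.634, 0.0]
contact_force: [-0.1, -0.2, -1.6]
grip_width: 0.0348
finger_force: 71.3
```

```bash
python3 p.py
```

```text
19.65 [ 0.5415 -0.256   0.081 ] yaw -11.31 F [-0.1 -0.2 -1.6] M [ 0.02 -0.05 -0.  ] grip 0.03483018026400738 todo cm [-0.02 -0.  ] tilt [0.01 0.  ]
```

Request:
drive_tool --pt "0 0 -0.2 0" --pt "0 0 -0.2 0" --pt "0 0 0 0" --pt "0 0 0 0" --pt "0 0 0 0"

```text
time_s: 20.07
eef_pos: [0.5414, -0.2559, 0.0768]
orientation: [-0.0, 0.773, 0.634, -0.0]
contact_force: [-0.0, -0.2, -1.5]
grip_width: 0.0352
finger_force: 71.3
```

```bash
python3 p.py
```

```text
20.0667 [ 0.5414 -0.2559  0.0768] yaw -11.32 F [-0.  -0.2 -1.5] M [0.   0.02 0.05] grip 0.03523855152417442 todo cm [-0.01 -0.01] tilt [-0.01 -0.  ]
```

Request:
drive_tool --pt "0 0 -0.2 0" --pt "0 0 -0.2 0" --pt "0 0 -0.2 0" --pt "0 0 0 0" --pt "0 0 0 0" --pt "0 0 0 0"

```text
time_s: 20.57
eef_pos: [0.5417, -0.2562, 0.0717]
orientation: [0.0, 0.773, 0.634, 0.0]
contact_force: [-1.9, 0.8, 4.9]
grip_width: 0.0347
finger_force: 72.4
```

```bash
python3 p.py
```

```text
20.5667 [ 0.5417 -0.2562  0.0717] yaw -11.31 F [-1.9  0.8  4.9] M [0.17 0.33 0.03] grip 0.034671086634747814 todo cm [-0.04  0.02] tilt [0.04 0.01]
```

Request:
drive_tool --pt "0 0 -0.2 0" --pt "0 0 -0.2 0" --pt "0 0 0 0" --pt "0 0 0 0" --pt "0 0 0 0"

```text
time_s: 20.98
eef_pos: [0.5418, -0.2562, 0.0703]
orientation: [0.0, 0.773, 0.634, -0.0]
contact_force: [-9.7, 5.3, 22.5]
grip_width: 0.0345
finger_force: 74.7
```

Request:
drive_tool --pt "0 0 -0.2 0" --pt "0 0 -0.2 0" --pt "0 0 0 0" --pt "0 0 0 0" --pt "0 0 0 0" --pt "0 0 0 0"

```text
time_s: 21.48
eef_pos: [0.5419, -0.2562, 0.0702]
orientation: [0.0, 0.773, 0.634, -0.0]
contact_force: [-21.7, 12.4, 49.9]
grip_width: 0.0348
finger_force: 78.1
```

```bash
python3 p.py
```

```text
21.4833 [ 0.5419 -0.2562  0.0702] yaw -11.28 F [-21.7  12.4  49.9] M [ 2.11  3.73 -0.06] grip 0.03478502200423144 todo cm [-0.06  0.02] tilt [ 0.01 -0.03]
```

Request:
drive_tool --pt "0 0 0.2 0" --pt "0 0 0.15 0" --pt "0 0 0 0" --pt "0 0 0 0" --pt "0 0 0 0" --pt "0 0 0 0" --pt "0 0 0 0"

```text
time_s: 22.07
eef_pos: [0.5419, -0.2562, 0.0703]
orientation: [0.0, 0.773, 0.634, -0.0]
contact_force: [-11.7, 6.5, 26.1]
grip_width: 0.0347
finger_force: 75.2
```

```bash
python3 p.py; python3 - <<'E'
from h import *
for c in('scene','side','wrist'):
    s=env.snapshot(c)
    for n,z in dict(upper=.036,hole_large=.05,jaw_post=.047,jaw_face=.031,lower_end_jaw=.032,vise_stop=.032).items(): print(c,n,find(s,n,z,.45))
E
```

```text
22.0667 [ 0.5419 -0.2562  0.0703] yaw -11.3 F [-11.7   6.5  26.1] M [ 1.05  1.84 -0.07] grip 0.034711770422069764 todo cm [-0.06  0.02] tilt [ 0.04 -0.01]
scene upper [(0.76, [331.4, 217.9], [0.3793, 0.1343, 0.036]), (0.72, [221.2, 163.9], [0.5327, -0.2592, 0.036]), (0.62, [359.1, 311.4], [0.5276, 0.3962, 0.036])]
scene hole_large [(0.84, [345.1, 316.2], [0.573, 0.3805, 0.05]), (0.72, [228.2, 172.3], [0.5395, -0.208, 0.05]), (0.63, [344.0, 214.2], [0.3452, 0.1535, 0.05]), (0.53, [219.9, 169.8], [0.5556, -0.234, 0.05])]
scene jaw_post [(0.61, [228.4, 181.5], [0.5603, -0.1796, 0.047])]
scene jaw_face []
scene lower_end_jaw [(0.58, [225.9, 176.9], [0.5509, -0.2078, 0.032]), (0.56, [270.9, 328.8], [0.7546, 0.2741, 0.032])]
scene vise_stop [(0.9, [214.3, 155.4], [0.5287, -0.3063, 0.032])]
side upper [(0.9, [306.5, 270.7], [0.358, 0.147, 0.036]), (0.84, [252.7, 160.7], [0.5413, -0.2454, 0.036]), (0.82, [215.9, 365.4], [0.5178, 0.408, 0.036])]
side hole_large [(0.88, [321.8, 277.5], [0.323, 0.1734, 0.05]), (0.63, [257.0, 165.9], [0.5229, -0.2053, 0.05]), (0.57, [197.9, 363.6], [0.5505, 0.4168, 0.05])]
side jaw_post [(0.65, [245.0, 172.0], [0.5533, -0.1766, 0.047]), (0.59, [332.7, 149.9], [0.3097, -0.3175, 0.047])]
side jaw_face []
side lower_end_jaw []
side vise_stop [(0.59, [256.2, 152.0], [0.5379, -0.2946, 0.032])]
wrist upper [(0.76, [253.1, 242.6], [0.5402, -0.2573, 0.036])]
wrist hole_large [(0.92, [216.3, 181.4], [0.531, -0.2149, 0.05])]
wrist jaw_post [(0.78, [245.2, 99.8], [0.552, -0.1813, 0.047]), (0.69, [216.3, 179.3], [0.5308, -0.2147, 0.047])]
wrist jaw_face [(0.6, [250.2, 149.7], [0.5488, -0.2069, 0.031])]
wrist lower_end_jaw [(0.82, [252.1, 149.2], [0.5499, -0.2066, 0.032])]
wrist vise_stop []
```

The upper half is seated: the stop is rigid at TCP z 0.0703, it's level, and the push is 26 N. The jaw hasn't moved. I'm handing in.

```bash
python3 -c "
from cell import env;print(env.finish_job())"
```

```text
the job is handed in; nothing more can be done
None
```

I handed the job in at about 22 s; no verdict came back. By my readings the vise jaw is shut on the lower half, and the upper half sits on its dowels the right way round, held pressed down by the gripper at about 26 N.

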